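# Put the microscope parts into their fitted holders

### The job

Put the four dry microscope things away in the grey holders, each seated flat in the recess made for it: the objective lens upright in the small round recess, the adapter ring in the large round one, the cover-glass box in the square one and the slide mailer in the oblong one. Set each one down without dropping it, the same way up as it stood, and leave the two liquid bottles standing where they are.

Things in the scene. Friction and masses are not known exactly. Their poses are not given: they have to be found in the camera images.
- objective: Microscope objective lens, an egg-shaped white barrel with black markings and a thin yellow band, 30 mm in diameter at its widest (about half height), 45 mm tall, standing upright on its narrower mount on the bench, 0.12 kg. Origin: centre of its underside, z up when it stands as at the start. Round, so its yaw does not matter; grip the barrel at mid height.
- ring: Camera adapter ring, a low black cylinder with a silver collar on top: 42 mm in diameter and 17 mm high, the collar 36 mm in diameter, up to 21 mm; lies flat on the bench, 0.06 kg. Origin: centre of its underside, z up when it stands as at the start. Round, so its yaw does not matter.
- glass_box: Square box of cover glasses with a closed, fixed lid, white below and pale green on top, 36 x 36 mm, 16 mm high, lying flat on the bench, 0.03 kg. Origin: centre of its underside, z up when it stands as at the start. x and y along its sides.
- mailer: Slide mailer, a flat, closed, off-white plastic case, 33 mm wide (its x) and 83 mm long (its y), 11 mm thick with straight sides up to about 10 mm, lying flat on the bench, 0.022 kg. Origin: centre of its underside, z up when it stands as at the start. 
- brown_bottle: Small brown liquid bottle with a black cap, 30 mm in diameter, 62 mm tall, standing loose on the bench among the things. To be left alone. Origin: centre of its underside, z up when it stands as at the start. 
- dropper_bottle: White liquid bottle with a blue pointed nozzle, 34 mm across, 113 mm tall, standing loose on the bench among the things. To be left alone. Origin: centre of its underside, z up when it stands as at the start. 
- holder_small_round: Holder for the objective lens. Grey plastic block, 76 x 76 mm, 10 mm high, screwed to the bench. Origin: centre of its underside, under the recess centre; z up. Recess 6 mm deep, floor lined black: floor 4 mm, rim 10 mm above the origin. Recess: the smaller of the two round ones, 46 mm in diameter.
- holder_large_round: Holder for the adapter ring. Grey plastic block, 88 x 88 mm, 10 mm high, screwed to the bench. Origin: centre of its underside, under the recess centre; z up. Recess 6 mm deep, floor lined black: floor 4 mm, rim 10 mm above the origin. Recess: the larger of the two round ones, 60 mm in diameter.
- holder_square: Holder for the cover-glass box. Grey plastic block, 80 x 80 mm, 10 mm high, screwed to the bench. Origin: centre of its underside, under the recess centre; z up. Recess 6 mm deep, floor lined black: floor 4 mm, rim 10 mm above the origin. Recess: square, 52 x 52 mm, sides along the holder's x and y.
- holder_oblong: Holder for the slide mailer. Grey plastic block, 77 x 127 (x, y) mm, 10 mm high, screwed to the bench. Origin: centre of its underside, under the recess centre; z up. Recess 6 mm deep, floor lined black: floor 4 mm, rim 10 mm above the origin. Recess: oblong, 49 mm wide (x) and 99 mm long (y). The middle 44 mm of both long side walls is cut away down to the floor for fingers that close along x.
Mind the look-alikes: they are no part of the job. What is shaped like the glass_box but blue or purple is not meant.

How it is judged:
By the outcome, as a careful person would: the job done as asked, in the order asked, and still so for the second after the job is handed in, with the robot touching nothing.
It also fails if it takes over 109 s, if anything falls off the work surface, if the arm or the gripper's body presses on something with over 40 N, if the wrist force passes 120 N, or if a joint passes its speed limit or range.

### The arm

A 7-joint arm with a two-finger parallel gripper is mounted at the origin on a cart in front of the work surface, level with it; the furniture and walls round the work are solid. World frame = base frame: x ahead of the robot, y to its left, z up, the work surface at z = 0. Lengths are in m, angles in rad, forces in N, time in s.
With the tool pointing down it reaches from about 0.4 to 0.85 m from the base axis. Payload 4.5 kg.
Tool frame: the origin (TCP) lies where the fingers leave the gripper's body, on its centre line; the fingertips stand 64 mm ahead of it and the grasp point (between the pads) lies 45 mm ahead of it; z points along the fingers, y is the line along which they close (so a half turn about z gives the same grasp; the last joint's range is limited). The gripper opens to 88 mm and grips with 3 to 60 N. Pads are 18 mm wide; open, the fingers measure 123 mm over their backs; the gripper's body (75 mm by 187 mm) begins 45 mm behind the grasp point.
Start: joints at [1.275, 0.689, -0.195, 1.565, 0.157, 0.902, -0.215], TCP at [0.202, -0.591, 0.303] pointing down, gripper open.
Joint ranges: [-3.01, 3.01], [-0.46, 2.08], [-1.47, 1.51], [0.13, 2.56], [-1, 4.14], [0.04, 2.09], [-2.66, 2.66]. Speed limits (rad/s): [2.57, 2.57, 3.14, 3.14, 3.14, 3.14, 3.14].

### API

Orientations are given as a unit quaternion [x, y, z, w].
In Python, from plant import r gives the robot as it stands.
- The arm moves only by the tool play_rows, never from a script. Its arguments are lists of equal length, an entry for each row: "translation": the shift along the tool's x, y, z in m, a list of three; "delta_rot": the turn, a rotation vector about the tool's x, y, z in degrees, a list of three; "grip": the opening, from -1 (shut) to 1 (fully open). In form: {"translation": [[x, y, z], ...], "delta_rot": [[rx, ry, rz], ...], "grip": [grip, ...]}. A call has 1 to 20 rows; each row shifts and turns the commanded pose from where the row before left it, along the tool's axes as they then stand; what a row does not reach is not made up. A row lasts 1/8 s, in which the tool goes at most 62.5 mm and 10.7 degrees, less where a joint would pass 70% of its speed; a pose out of reach is approached as far as the arm can. A call with a gripper value outside its range is refused whole. The fingers move at their own pace and stop on an object; "squeeze" is the grip in N (left out, the last holds). Time passes only in rows, so rows that do not move let the fingers close. It gives the time, the measured TCP pose, the force, the opening and the grip force at its end, in the units of the state.
- r.get_state(): the state, without advancing time (a new reading comes with each control period).
- r.snapshot(name): name is "scene" or "side" or "wrist"; returns the picture (384x512x3 uint8, blue, green, red); there is no depth.
- r.get_calibration(name): a dict with "intrinsics" (3x3 intrinsics, pixels), "eye" and "rotation" of the camera in the world. Camera axes: x right, y up, looking along -z (the intrinsics and any distortion apply to the point x, -y, -z); pixel columns grow to the right and rows downward; lengths in m; the calibration is good to about 2 mm. A picture is of the moment at which its call begins: read the wrist's pose just before it. get_calibration takes no time and is no camera call; for the wrist camera it gives the pose at the moment of the call.
- r.finish_job(): hands the job in; it is judged then, once.
Trained networks look in the newest picture that a camera, given by its name, has taken for a name from the list of things; names that differ only in an ending like _2 or _b are one class to them, and where a whole thing is asked for, a point or a joint stands for the part that bears it (a point fixed in the world has none). Each returns a list of dicts, best first, with "confidence" (0 to 1); they miss things now and then, are a little off and sometimes report something else, mostly with a low value. They report only what shows in the picture. A call takes as long as a camera call. They do not tell look-alikes from the thing itself.
- r.look_for(camera, target): "point" ([x, y, z] in m, in world coordinates, good to about 4 mm: the middle of the surface that is visible of it).
- r.silhouettes(camera, target): "pixels" (384x512 bool, what is visible of it).
The state is a dict: "clock": time; "q": joint angles; "qd": joint speeds; "joint_torque": joint torques, N m; "tool_pos": TCP position; "eef_rot": TCP orientation; "contact_force": force on the tool from outside, world axes, zero at the start; "moment": the same for the moment, N m; "opening": opening from 0.0 (shut) to 1.0 (fully open); "finger_force": force on a finger pad.
Only numpy, scipy, OpenCV 4.12 (cv2) and the standard library are available. Lean on these libraries where they do the work, as an engineer would, in place of code of your own. Each camera call takes 0.05 s, during which the arm holds its last target. There are 200 camera calls.

## Working session

There is one attempt and no reset: what is moved stays moved. The work goes in short steps, Python scripts to look and compute and a tool call to move; the robot and the scene stay as the last step left them, time stands still between calls to the robot, and variables do not carry over. Pictures are saved under pics/ and viewed, at most 16 in all, crops included, and the job is handed in when it is done.

Besides the shell and the picture viewer there is one more tool, called after "Request:" as name(argument=value, ...) on one line, values as JSON. play_rows: Moves the arm, as the interface text tells. Its arguments: {"type":"object","properties":{"translation":{"type":"array","items":{"type":"array","items":{"type":"number"}}},"delta_rot":{"type":"array","items":{"type":"array","items":{"type":"number"}}},"grip":{"type":"array","items":{"type":"number"}},"squeeze":{"type":"number"}},"required":["translation","delta_rot","grip"]}

```bash
ls; mkdir -p pics; python3 - <<'E'
from plant import r
import cv2,numpy as np
s=r.get_state();print({k:np.round(v,3).tolist() for k,v in s.items()})
ims=[]
for n in ["scene","side"]:
    im=r.snapshot(n);cv2.imwrite(f"pics/{n}0.png",im);c=r.get_calibration(n);print(n,c)
    for t in "objective ring glass_box mailer brown_bottle dropper_bottle holder_small_round holder_large_round holder_square holder_oblong".split():
        for d in r.look_for(n,t):
            if d["confidence"]>.2: print(n,t,np.round(d["point"],3),round(d["confidence"],2))
E
```

```text
pics
{'clock': 0.0, 'q': [1.275, 0.69, -0.195, 1.566, 0.157, 0.902, -0.215], 'qd': [-0.0, -0.0, 0.001, -0.0, -0.001, 0.0, -0.001], 'joint_torque': [-0.0, -52.756, -1.267, -15.343, -0.053, 0.007, 0.0], 'tool_pos': [0.202, -0.591, 0.302], 'eef_rot': [0.986, 0.164, -0.0, -0.001], 'contact_force': [-0.271, -0.032, -0.441], 'moment': [0.02, -0.02, -0.037], 'finger_force': 0.0, 'opening': 1.001}
scene {'intrinsics': array([[482.42005599,   0.        , 262.36570199],
       [  0.        , 482.42005599, 187.30756159],
       [  0.        ,   0.        ,   1.        ]]), 'eye': array([ 1.25625136, -0.79756717,  0.86352577]), 'rotation': array([0.39047283, 0.16851026, 0.36073804, 0.83006224])}
scene objective [ 0.433 -0.334  0.03 ] 0.5
scene ring [ 0.434 -0.073  0.012] 0.61
scene glass_box [ 0.468 -0.428  0.02 ] 0.76
scene glass_box [ 0.505 -0.241  0.018] 0.64
scene mailer [ 0.434 -0.331  0.03 ] 0.25
scene brown_bottle [ 0.437 -0.21   0.036] 0.72
scene dropper_bottle [ 0.578 -0.208  0.091] 0.51
scene holder_square [ 0.431 -0.332  0.031] 0.46
scene holder_oblong [0.453 0.248 0.004] 0.81
side {'intrinsics': array([[368.25716955,   0.        , 254.09857819],
       [  0.        , 368.25716955, 191.54062098],
       [  0.        ,   0.        ,   1.        ]]), 'eye': array([ 0.85539212, -0.97665336,  0.47731904]), 'rotation': array([0.5243955 , 0.09696405, 0.16660186, 0.82936792])}
side objective [ 0.43  -0.336  0.03 ] 0.6
side glass_box [ 0.629 -0.495  0.014] 0.84
side glass_box [ 0.566 -0.354  0.016] 0.77
side glass_box [ 0.471 -0.435  0.018] 0.76
side glass_box [ 0.56  -0.442  0.017] 0.6
side glass_box [ 0.504 -0.248  0.013] 0.47
side mailer [ 0.575 -0.094  0.013] 0.67
side brown_bottle [ 0.433 -0.209  0.039] 0.81
side dropper_bottle [ 0.579 -0.214  0.05 ] 0.76
side holder_small_round [0.601 0.083 0.013] 0.82
side holder_large_round [0.612 0.254 0.012] 0.52
side holder_oblong [0.455 0.252 0.004] 0.59
```

View pics/scene0.png

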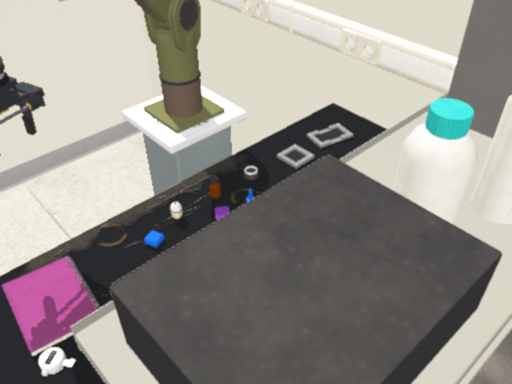

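View pics/side0.png

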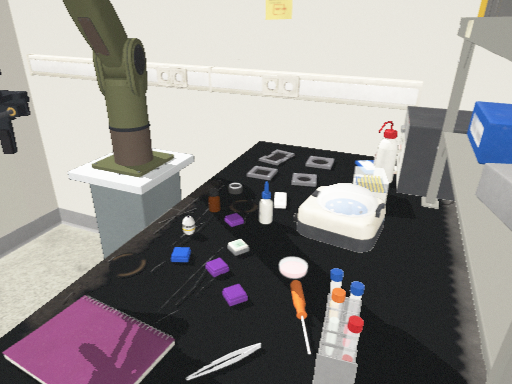

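The side view shows the white and green glass box at (238,247), among purple and blue look-alikes. It also shows the objective at (189,226), the ring at (236,188), the mailer at (280,200), the bottles at (214,203) and (266,205), and four holders at (262,172), (304,179), (277,157) and (320,162). Next I'll move the wrist camera over them.

```bash
cat > h.py <<'E'
from plant import r
import numpy as np, cv2
from scipy.spatial.transform import Rotation as R
def pose():
    s=r.get_state(); return np.array(s["tool_pos"]),R.from_quat(s["eef_rot"])
def yaw(q): x=q.as_matrix()[:,0]; return np.degrees(np.arctan2(x[1],x[0]))
def go(xyz,a=None):
    "shift in the tool axes after turning to yaw a (deg)"
    p,q=pose(); a0=yaw(q); a=a0 if a is None else a
    T=R.from_euler('z',a,degrees=True)*R.from_euler('x',180,degrees=True)
    print("rotvec(deg)",np.round((q.inv()*T).as_rotvec(degrees=True),2),"shift mm",np.round(T.inv().apply(np.array(xyz)-p)*1e3,1), "yaw",round(a0,2),"pos",np.round(p,4))
def cal(n):
    c=r.get_calibration(n); return c["intrinsics"],np.array(c["eye"]),R.from_quat(c["rotation"])
def ray(c,uv,z):
    K,e,q=c; uv=np.atleast_2d(np.asarray(uv,float)); d=np.c_[(uv[:,0]-K[0,2])/K[0,0],-(uv[:,1]-K[1,2])/K[1,1],-np.ones(len(uv))]
    d=q.apply(d); return e+d*((z-e[2])/d[:,2])[:,None]
def proj(c,P):
    K,e,q=c; x=q.inv().apply(np.atleast_2d(P)-e); return np.c_[K[0,2]+K[0,0]*x[:,0]/-x[:,2],K[1,2]-K[1,1]*x[:,1]/-x[:,2]]
E
python3 - <<'E'
from h import *
c=cal("wrist");p,q=pose();print(c[0],"cam in tool",q.inv().apply(c[1]-p),(q.inv()*c[2]).as_matrix().round(3))
print(ray(c,[[0,0],[511,0],[511,383],[0,383]],0).round(3))
go([.47,-.22,.302],0)
go([.47,-.22,.302],90)
E
```

```text
[[269.69310096   0.         257.0452897 ]
 [  0.         269.69310096 193.10531537]
 [  0.           0.           1.        ]] cam in tool [ 0.07994215 -0.00047214 -0.08191907] [[-0.     0.95   0.312]
 [ 1.     0.    -0.   ]
 [-0.     0.312 -0.95 ]]
[[ 0.291 -0.23   0.   ]
 [ 0.492 -0.818  0.   ]
 [-0.05  -1.201  0.   ]
 [-0.373 -0.258  0.   ]]
rotvec(deg) [ 1.000e-02 -0.000e+00  1.889e+01] shift mm [ 267.6 -371.3    0.8] yaw 18.89 pos [ 0.2024 -0.5913  0.3028]
rotvec(deg) [ 1.000e-02  0.000e+00 -7.111e+01] shift mm [371.3 267.6   0.8] yaw 18.89 pos [ 0.2024 -0.5913  0.3028]
```

Request:
play_rows(translation=[[0, 0, 0], [0, 0, 0], [0.02, -0.034, 0], [0.024, -0.041, 0], [0.024, -0.041, 0], [0.024, -0.041, 0], [0.024, -0.041, 0], [0.024, -0.041, 0], [0.024, -0.041, 0], [0.024, -0.041, 0], [0.024, -0.041, 0], [0.026, -0.05, 0], [0, 0, 0], [0, 0, 0]], delta_rot=[[0, 0, 9.45], [0, 0, 9.45], [0, 0, 0], [0, 0, 0], [0, 0, 0], [0, 0, 0], [0, 0, 0], [0, 0, 0], [0, 0, 0], [0, 0, 0], [0, 0, 0], [0, 0, 0], [0, 0, 0], [0, 0, 0]], grip=[1, 1, 1, 1, 1, 1, 1, 1, 1, 1, 1, 1, 1, 1])

```text
clock: 2.85
tool_pos: [0.4402, -0.1798, 0.3028]
eef_rot: [1.0, -0.0, -0.0, 0.0]
contact_force: [0.3, 0.0, -0.7]
opening: 1.007
finger_force: 0.0
```

```bash
python3 - <<'E'
from h import *
c=cal("wrist");p,q=pose();print(p,yaw(q))
im=r.snapshot("wrist");cv2.imwrite("pics/w1.png",im)
np.savez("w1.npz",eye=c[1],q=c[2].as_quat())
for t in "objective ring glass_box mailer brown_bottle dropper_bottle holder_small_round holder_large_round holder_square holder_oblong".split():
    L=r.look_for("wrist",t)
    for d in L:
        if d["confidence"]>.2: print(t,np.round(d["point"],3),round(d["confidence"],2),proj(c,d["point"]).round())
E
```

```text
[ 0.44020114 -0.17978234  0.30278292] -0.004300619503297174
objective [ 0.432 -0.324  0.037] 0.76 [[365. 175.]]
ring [ 0.432 -0.074  0.019] 0.64 [[181. 171.]]
glass_box [ 0.565 -0.345  0.014] 0.95 [[389.  67.]]
glass_box [ 0.619 -0.475  0.014] 0.91 [[505.  17.]]
glass_box [ 0.5  -0.24  0.02] 0.9 [[303. 121.]]
glass_box [ 0.462 -0.423  0.014] 0.88 [[434. 149.]]
glass_box [ 0.438 -0.201  0.055] 0.69 [[274. 173.]]
glass_box [ 0.554 -0.427  0.015] 0.56 [[453.  76.]]
mailer [ 0.576 -0.08   0.008] 0.95 [[177.  58.]]
brown_bottle [ 0.433 -0.2    0.055] 0.85 [[273. 177.]]
dropper_bottle [ 0.568 -0.198  0.065] 0.75 [[274.  57.]]
holder_small_round [0.597 0.09  0.012] 0.62 [[37. 38.]]
holder_square [0.458 0.087 0.012] 0.88 [[ 64. 152.]]
holder_oblong [0.432 0.186 0.004] 0.64 [[  3. 169.]]
```

View pics/w1.png

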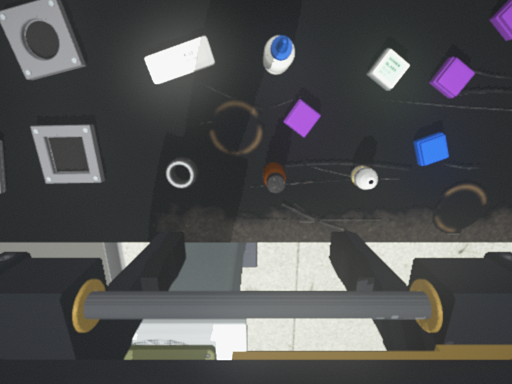

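The wrist view shows the green-topped glass box at (389,68), mailer (180,60), ring (180,173), objective (366,177), bottles (275,178) and (279,53), square holder (68,153) and small round holder (42,40). I'll fit poses to the silhouettes.

```bash
cat >> h.py <<'E'
from scipy.optimize import minimize
DIM=dict(objective=('c',.030,.045),ring=('c',.042,.017),glass_box=('b',.036,.036,.016),mailer=('b',.033,.083,.011),brown_bottle=('c',.030,.062),dropper_bottle=('c',.034,.08),
 holder_small_round=('b',.076,.076,.010),holder_large_round=('b',.088,.088,.010),holder_square=('b',.080,.080,.010),holder_oblong=('b',.077,.127,.010))
def outline(t,x,y,a):
    d=DIM[t]
    if d[0]=='b':
        P=np.array([[i*d[1]/2,j*d[2]/2] for i in(-1,1) for j in(-1,1)]); P=P@np.array([[np.cos(a),np.sin(a)],[-np.sin(a),np.cos(a)]])
        zs=[0,d[3]]
    else:
        th=np.linspace(0,2*np.pi,24); P=d[1]/2*np.c_[np.cos(th),np.sin(th)]; zs=[0,d[2]] if t!='objective' else [d[2]/2]
        if t=='objective':
            return np.r_[np.c_[P+[x,y],np.full(24,.0225)],np.c_[P*.6+[x,y],np.full(24,.0)],np.c_[P*.6+[x,y],np.full(24,.045)]]
    return np.vstack([np.c_[P+[x,y],np.full(len(P),z)] for z in zs])
def fit(cam,t,c,xy=None):
    "pose by overlap of the modelled outline with the silhouette; nearest to xy if given"
    out=[]
    for s in r.silhouettes(cam,t):
        m=s["pixels"]; 
        if s["confidence"]<.4 or m.sum()<30: continue
        M=m.astype(np.uint8); n,l,st,_=cv2.connectedComponentsWithStats(M); M=(l==1+st[1:,4].argmax()).astype(np.uint8)
        cn=cv2.findContours(M,0,2)[0][0]; M=np.zeros_like(M); cv2.fillPoly(M,[cn],1)
        g=ray(c,[cn[:,0].mean(0)],DIM[t][-1]/2)[0][:2]
        if xy is not None and np.hypot(*(g-xy))>.05: continue
        big=cv2.resize(M,None,fx=4,fy=4,interpolation=cv2.INTER_LINEAR)
        def cost(v):
            h=cv2.convexHull(((proj(c,outline(t,v[0],v[1],v[2]))+.5)*4).astype(np.float32)); I=np.zeros_like(big); cv2.fillConvexPoly(I,np.round(h).astype(np.int32),1)
            return 1-(I&big).sum()/max(1,(I|big).sum())
        best=None
        for a in ([0] if DIM[t][0]=='c' else np.radians(range(0,180,30))):
            sx=np.array([[*g,a],[g[0]+.01,g[1],a],[g[0],g[1]+.01,a],[*g,a+.3]])
            o=minimize(cost,sx[0],method='Nelder-Mead',options=dict(initial_simplex=sx,xatol=2e-4,fatol=1e-4))
            if best is None or o.fun<best.fun: best=o
        out.append((best.x[:2].round(4).tolist(),round(np.degrees(best.x[2]),1),"IoU",round(1-best.fun,3),"conf",round(s["confidence"],2)))
    print(cam,t,*out,sep="\n   ")
E
python3 - <<'E'
from h import *
c=cal("wrist")
for t,xy in dict(objective=None,ring=None,glass_box=(.566,-.348),mailer=None,brown_bottle=None,dropper_bottle=None,holder_small_round=None,holder_square=None).items(): fit("wrist",t,c,xy)
E
```

```text
wrist
   objective
   ([0.4251, -0.3269], np.float64(7.5), 'IoU', np.float64(0.908), 'conf', 0.6)
   ([0.4247, -0.2035], np.float64(-1.4), 'IoU', np.float64(0.677), 'conf', 0.57)
wrist
   ring
   ([0.4281, -0.0722], np.float64(14.1), 'IoU', np.float64(0.947), 'conf', 0.88)
   ([0.5788, -0.2066], np.float64(-3.4), 'IoU', np.float64(0.875), 'conf', 0.45)
wrist
   glass_box
   ([0.5626, -0.3472], np.float64(53.0), 'IoU', np.float64(0.883), 'conf', 0.79)
wrist
   mailer
   ([0.5733, -0.0813], np.float64(17.1), 'IoU', np.float64(0.946), 'conf', 0.97)
wrist
   brown_bottle
   ([0.4294, -0.2023], np.float64(6.0), 'IoU', np.float64(0.837), 'conf', 0.66)
wrist
   dropper_bottle
   ([0.5694, -0.2016], np.float64(5.3), 'IoU', np.float64(0.824), 'conf', 0.57)
wrist
   holder_small_round
   ([0.5972, 0.0879], np.float64(102.8), 'IoU', np.float64(0.976), 'conf', 0.94)
wrist
   holder_square
   ([0.4534, 0.0863], np.float64(1.3), 'IoU', np.float64(0.97), 'conf', 0.75)
```

```bash
python3 - <<'E'
from h import *
c=cal("side"); r.snapshot("side")
print("tub edge",ray(c,[[300,236],[305,200],[340,245]],0).round(3))
for t,xy in dict(objective=None,ring=None,glass_box=(.566,-.348),mailer=None,holder_small_round=None,holder_large_round=None,holder_square=None,holder_oblong=None).items(): fit("side",t,c,xy)
print(np.round(r.get_state()["q"],2))
go([.425,-.327,.0725],0)
E
```

```text
tub edge [[ 0.679 -0.235  0.   ]
 [ 0.639 -0.043  0.   ]
 [ 0.775 -0.235  0.   ]]
side
   objective
   ([0.4276, -0.3283], np.float64(-3.5), 'IoU', np.float64(0.86), 'conf', 0.66)
side
   ring
   ([0.4289, -0.0658], np.float64(11.6), 'IoU', np.float64(0.901), 'conf', 0.52)
side
   glass_box
   ([0.5659, -0.3456], np.float64(52.7), 'IoU', np.float64(0.911), 'conf', 0.64)
side
   mailer
   ([0.5736, -0.0697], np.float64(17.2), 'IoU', np.float64(0.799), 'conf', 0.6)
side
   holder_small_round
   ([0.5999, 0.0917], np.float64(14.0), 'IoU', np.float64(0.906), 'conf', 0.66)
side
   holder_large_round
   ([0.611, 0.2685], np.float64(2.3), 'IoU', np.float64(0.937), 'conf', 0.55)
side
   holder_square
   ([0.4574, 0.0912], np.float64(3.5), 'IoU', np.float64(0.894), 'conf', 0.81)
side
   holder_oblong
   ([0.4513, 0.2554], np.float64(-12.0), 'IoU', np.float64(0.914), 'conf', 0.52)
[ 0.32  0.5  -0.05  2.01  0.04  0.64 -1.32]
rotvec(deg) [ 0. -0. -0.] shift mm [-15.5 147.7 230.2] yaw -0.0 pos [ 0.4405 -0.1793  0.3027]
```

Request:
play_rows(translation=[[-0.0024, 0.0246, 0.028], [-0.0024, 0.0246, 0.028], [-0.0024, 0.0246, 0.028], [-0.0024, 0.0246, 0.028], [-0.0024, 0.0246, 0.028], [-0.0024, 0.0246, 0.028], [0, 0, 0.0125], [0, 0, 0.0125], [0, 0, 0.0125], [0, 0, 0.0125], [0, 0, 0.0125], [0, 0, 0], [0, 0, 0], [0, 0, 0], [0, 0, 0], [0, 0, 0], [0, 0, 0]], delta_rot=[[0, 0, 0], [0, 0, 0], [0, 0, 0], [0, 0, 0], [0, 0, 0], [0, 0, 0], [0, 0, 0], [0, 0, 0], [0, 0, 0], [0, 0, 0], [0, 0, 0], [0, 0, 0], [0, 0, 0], [0, 0, 0], [0, 0, 0], [0, 0, 0], [0, 0, 0]], grip=[1, 1, 1, 1, 1, 1, 1, 1, 1, 1, 1, 1, -1, -1, -1, -1, -1], squeeze=15)

```text
clock: 6.38
tool_pos: [0.4261, -0.327, 0.0723]
eef_rot: [1.0, -0.0, 0.0, 0.0]
contact_force: [0.3, 0.0, 0.1]
opening: 0.456
finger_force: 0.0
```

```bash
python3 - <<'E'
from h import *
s=r.get_state();print(s["opening"],s["finger_force"],s["contact_force"])
go([.598,.089,.18],0)
go([.45,.15,.30],0)
E
```

```text
0.45577229632689 0.0 [0.29546368 0.03310544 0.14641714]
rotvec(deg) [ 0.01 -0.01 -0.01] shift mm [ 171.9 -416.  -107.7] yaw -0.01 pos [ 0.4261 -0.327   0.0723]
rotvec(deg) [ 0.01 -0.01 -0.01] shift mm [  23.9 -477.  -227.7] yaw -0.01 pos [ 0.4261 -0.327   0.0723]
```

Request:
play_rows(translation=[[0, 0, 0], [0, 0, 0], [0, 0, 0], [0, 0, -0.008], [0, 0, -0.02], [0, 0, 0]], delta_rot=[[0, 0, 0], [0, 0, 0], [0, 0, 0], [0, 0, 0], [0, 0, 0], [0, 0, 0]], grip=[-1, -1, -1, -1, -1, -1])

```text
clock: 7.12
tool_pos: [0.4266, -0.3273, 0.1014]
eef_rot: [1.0, -0.0, 0.001, 0.001]
contact_force: [0.0, -0.5, -0.6]
opening: 0.318
finger_force: 15.0
```

Request:
play_rows(translation=[[0, 0, -0.03], [0, 0, -0.05], [0.002, -0.03, -0.02], [0.002, -0.042, -0.01], [0.002, -0.042, -0.01], [0.002, -0.042, -0.01], [0.002, -0.042, -0.01], [0.002, -0.042, -0.01], [0.002, -0.042, -0.01], [0.002, -0.042, -0.01], [0.002, -0.042, -0.01], [0.002, -0.042, -0.01], [0.002, -0.042, -0.01], [0.002, -0.025, -0.01], [0, 0, 0], [0, 0, 0]], delta_rot=[[0, 0, 0], [0, 0, 0], [0, 0, 0], [0, 0, 0], [0, 0, 0], [0, 0, 0], [0, 0, 0], [0, 0, 0], [0, 0, 0], [0, 0, 0], [0, 0, 0], [0, 0, 0], [0, 0, 0], [0, 0, 0], [0, 0, 0], [0, 0, 0]], grip=[-1, -1, -1, -1, -1, -1, -1, -1, -1, -1, -1, -1, -1, -1, -1, -1])

```text
clock: 9.12
tool_pos: [0.4496, 0.1468, 0.3096]
eef_rot: [1.0, -0.001, -0.001, 0.001]
contact_force: [-0.1, 0.1, -0.4]
opening: 0.319
finger_force: 15.0
```

```bash
python3 - <<'E'
from h import *
c=cal("wrist")
im=r.snapshot("wrist");cv2.imwrite("pics/w2.png",im)
for t in ["holder_small_round","holder_large_round","holder_square","holder_oblong","ring"]: fit("wrist",t,c)
s=r.get_state();print(s["opening"],s["finger_force"])
go([.598,.089,.13],0)
E
```

```text
wrist
   holder_small_round
   ([0.5967, 0.0877], np.float64(12.9), 'IoU', np.float64(0.982), 'conf', 0.75)
wrist
   holder_large_round
wrist
   holder_square
   ([0.4531, 0.0854], np.float64(91.1), 'IoU', np.float64(0.978), 'conf', 0.84)
wrist
   holder_oblong
   ([0.4478, 0.2487], np.float64(167.6), 'IoU', np.float64(0.963), 'conf', 0.94)
wrist
   ring
   ([0.4279, -0.0731], np.float64(3.2), 'IoU', np.float64(0.96), 'conf', 0.6)
0.31625150631205967 14.98175826134684
rotvec(deg) [ 0.03  0.02 -0.09] shift mm [147.9  58.2 180. ] yaw -0.09 pos [0.4501 0.1472 0.31  ]
```

View pics/w2.png

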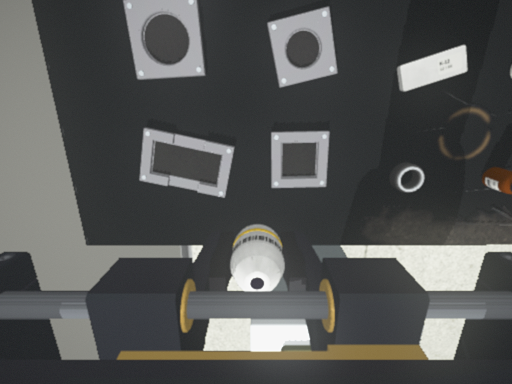

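Request:
play_rows(translation=[[0.0247, 0.0098, 0.02], [0.0247, 0.0098, 0.02], [0.0247, 0.0098, 0.02], [0.0247, 0.0098, 0.02], [0.0247, 0.0098, 0.02], [0.0247, 0.0098, 0.02], [0, 0, 0.03], [0, 0, 0.03], [0, 0, 0.02], [0, 0, 0.015], [0, 0, 0.008], [0, 0, 0], [0, 0, 0]], delta_rot=[[0, 0, 0], [0, 0, 0], [0, 0, 0], [0, 0, 0], [0, 0, 0], [0, 0, 0], [0, 0, 0], [0, 0, 0], [0, 0, 0], [0, 0, 0], [0, 0, 0], [0, 0, 0], [0, 0, 0]], grip=[-1, -1, -1, -1, -1, -1, -1, -1, -1, -1, -1, -1, -1])

```text
clock: 11.05
tool_pos: [0.5988, 0.0893, 0.088]
eef_rot: [1.0, -0.0, 0.001, -0.0]
contact_force: [-0.6, -0.6, -1.6]
opening: 0.322
finger_force: 15.0
```

```bash
python3 - <<'E'
from h import *
im=r.snapshot("side");cv2.imwrite("pics/s2.png",cv2.resize(im[100:260,180:400],None,fx=3,fy=3,interpolation=cv2.INTER_CUBIC))
go([.598,.0885,.0763],0)
E
```

```text
rotvec(deg) [-0.01 -0.09 -0.  ] shift mm [-0.8  0.8 11.7] yaw -0.0 pos [0.5988 0.0893 0.088 ]
```

View pics/s2.png

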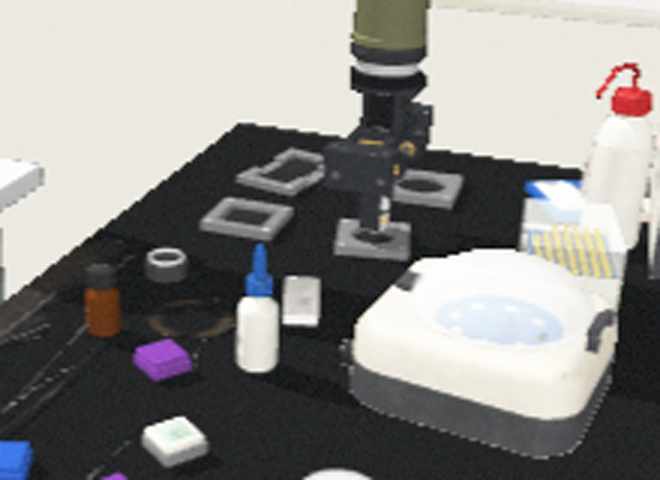

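The objective sits over the small round recess at (378,238). Lowering it now.

Request:
play_rows(translation=[[0, 0, 0.006], [0, 0, 0.003], [0, 0, 0.0015], [0, 0, 0.001], [0, 0, 0]], delta_rot=[[0, 0, 0], [0, 0, 0], [0, 0, 0], [0, 0, 0], [0, 0, 0]], grip=[-1, -1, -1, -1, -1])

```text
clock: 11.72
tool_pos: [0.5982, 0.0892, 0.0763]
eef_rot: [1.0, -0.0, -0.0, 0.0]
contact_force: [-1.9, -0.6, 4.7]
opening: 0.321
finger_force: 15.0
```

Request:
play_rows(translation=[[0, 0, 0], [0, 0, 0], [0, 0, 0], [0, 0, 0], [0, 0, -0.03], [0, 0, -0.06], [0, 0, -0.06], [0, 0, -0.05], [0, 0, 0]], delta_rot=[[0, 0, 0], [0, 0, 0], [0, 0, 0], [0, 0, 0], [0, 0, 0], [0, 0, 0], [0, 0, 0], [0, 0, 0], [0, 0, 0]], grip=[0.6, 0.6, 0.6, 0.6, 0.6, 0.6, 0.6, 0.6, 0.6])

```text
clock: 12.85
tool_pos: [0.6005, 0.0895, 0.28]
eef_rot: [1.0, -0.0, 0.004, -0.001]
contact_force: [0.2, 0.4, -0.5]
opening: 0.803
finger_force: 0.0
```

```bash
python3 - <<'E'
from h import *
c=cal("wrist")
im=r.snapshot("wrist");cv2.imwrite("pics/w3.png",im)
for t in ["objective","ring","holder_large_round","holder_small_round","holder_oblong","mailer"]: fit("wrist",t,c)
go([.4283,-.071,.13],0)
E
```

```text
wrist
   objective
   ([0.5954, 0.0904], np.float64(11.3), 'IoU', np.float64(0.834), 'conf', 0.57)
wrist
   ring
wrist
   holder_large_round
   ([0.6078, 0.2612], np.float64(3.1), 'IoU', np.float64(0.977), 'conf', 0.7)
wrist
   holder_small_round
   ([0.5965, 0.0876], np.float64(102.8), 'IoU', np.float64(0.968), 'conf', 0.83)
wrist
   holder_oblong
   ([0.4443, 0.2898], np.float64(57.6), 'IoU', np.float64(0.291), 'conf', 0.64)
wrist
   mailer
   ([0.573, -0.0823], np.float64(15.1), 'IoU', np.float64(0.908), 'conf', 0.98)
rotvec(deg) [0.04 0.16 0.  ] shift mm [-169.3  160.2  144.2] yaw 0.0 pos [0.5976 0.0892 0.2742]
```

View pics/w3.png

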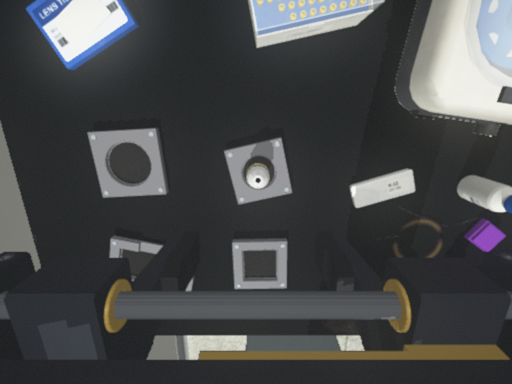

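The objective stands upright at (258,175) in its recess, and the tub's edge is at about (402,95). The ring is next.

Request:
play_rows(translation=[[-0.0242, 0.023, 0.0206], [-0.0242, 0.023, 0.0206], [-0.0242, 0.023, 0.0206], [-0.0242, 0.023, 0.0206], [-0.0242, 0.023, 0.0206], [-0.0242, 0.023, 0.0206], [-0.0242, 0.0232, 0.0206], [0, 0, 0.02], [0, 0, 0.02], [0, 0, 0.012], [0, 0, 0.005], [0, 0, 0], [0, 0, 0], [0, 0, 0], [0, 0, 0], [0, 0, 0], [0, 0, 0]], delta_rot=[[0, 0, 0], [0, 0, 0], [0, 0, 0], [0, 0, 0], [0, 0, 0], [0, 0, 0], [0, 0, 0], [0, 0, 0], [0, 0, 0], [0, 0, 0], [0, 0, 0], [0, 0, 0], [0, 0, 0], [0, 0, 0], [0, 0, 0], [0, 0, 0], [0, 0, 0]], grip=[0.6, 0.6, 0.6, 0.6, 0.6, 0.6, 0.6, 0.6, 0.6, 0.6, 0.6, 0.6, -1, -1, -1, -1, -1])

```text
clock: 15.32
tool_pos: [0.4388, -0.0738, 0.0857]
eef_rot: [1.0, 0.0, -0.009, -0.001]
contact_force: [1.4, 1.0, 0.8]
opening: 0.251
finger_force: 0.1
```

```bash
python3 - <<'E'
from h import *
s=r.get_state();print(s["opening"],s["finger_force"],s["contact_force"])
go([.608,.262,.15],0)
E
```

```text
0.25051619286940424 0.14514802789534542 [1.36923221 0.95114165 0.83108752]
rotvec(deg) [-0.14  1.04  0.  ] shift mm [ 169.2 -335.8  -64.3] yaw 0.0 pos [ 0.4388 -0.0738  0.0857]
```

Request:
play_rows(translation=[[0, 0, -0.005], [0, 0, -0.02], [0, 0, -0.02], [0, 0, 0], [0, 0, 0]], delta_rot=[[0, 0, 0], [0, 1, 0], [0, 0, 0], [0, 0, 0], [0, 0, 0]], grip=[0.6, 0.6, 0.6, 0.6, 0.6])

```text
clock: 15.95
tool_pos: [0.4392, -0.074, 0.1304]
eef_rot: [1.0, -0.0, -0.0, -0.001]
contact_force: [-0.3, 0.7, -0.2]
opening: 0.789
finger_force: 0.0
```

```bash
python3 - <<'E'
from h import *
s=r.get_state();print(s["opening"],s["finger_force"],s["contact_force"],np.round(s["q"],3))
r.snapshot("side");fit("side","ring",cal("side"))
c=cal("wrist");cv2.imwrite("pics/w4.png",r.snapshot("wrist"));fit("wrist","ring",c)
go([.4283,-.072,.073],0)
E
```

```text
0.7892227200978854 0.0 [-0.2988521   0.71171417 -0.18704143] [ 0.187  0.81  -0.196  2.223  0.87   0.183 -2.382]
side
   ring
   ([0.429, -0.0643], np.float64(7.6), 'IoU', np.float64(0.915), 'conf', 0.56)
wrist
   ring
   ([0.4279, -0.0727], np.float64(4.3), 'IoU', np.float64(0.975), 'conf', 0.6)
rotvec(deg) [-0.14  0.11  0.03] shift mm [-10.7  -1.8  57. ] yaw 0.03 pos [ 0.439  -0.0738  0.13  ]
```

View pics/w4.png

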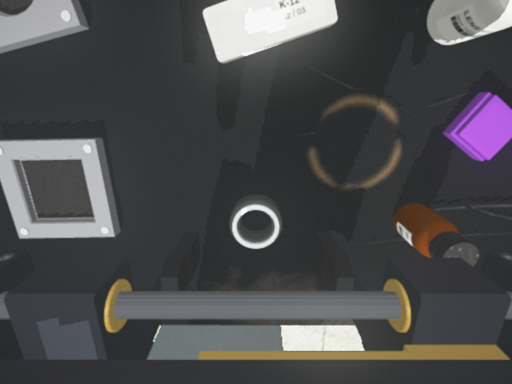

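The ring is untouched at (255,225). Joint 6 is near its range end there, so I'll move slowly.

Request:
play_rows(translation=[[-0.003, -0.0005, 0.005], [-0.003, -0.0005, 0.005], [-0.003, -0.0005, 0.005], [-0.002, 0, 0.005], [0, 0, 0.008], [0, 0, 0.008], [0, 0, 0.008], [0, 0, 0]], delta_rot=[[0, 0, 0], [0, 0, 0], [0, 0, 0], [0, 0, 0], [0, 0, 0], [0, 0, 0], [0, 0, 0], [0, 0, 0]], grip=[0.6, 0.6, 0.6, 0.6, 0.6, 0.6, 0.6, 0.6])

```text
clock: 17.15
tool_pos: [0.4346, -0.0736, 0.0909]
eef_rot: [1.0, -0.001, -0.006, -0.002]
contact_force: [-0.3, -0.1, -0.4]
opening: 0.794
finger_force: 0.0
```

```bash
python3 - <<'E'
from h import *
s=r.get_state();print(np.round(s["q"],3))
go([.428,-.072,.073],0)
E
```

```text
[ 0.1    0.897 -0.055  2.24   1.147  0.043 -2.655]
rotvec(deg) [-0.27  0.66 -0.12] shift mm [-6.6 -1.6 17.9] yaw -0.11 pos [ 0.4346 -0.0736  0.0909]
```

Request:
play_rows(translation=[[0, 0, -0.01], [0, 0, -0.01], [0, 0, -0.01], [0, 0, 0], [0, 0, 0], [0, 0, 0], [0, 0, 0]], delta_rot=[[0, 0, 0], [0, -1, 0], [0, -1.5, 0], [0, -1.5, 0], [0, -1.5, 0], [0, 0, 0], [0, 0, 0]], grip=[0.6, 0.6, 0.6, 0.6, 0.6, 0.6, 0.6])

```text
clock: 18.02
tool_pos: [0.4346, -0.0738, 0.1215]
eef_rot: [0.999, -0.0, -0.054, -0.002]
contact_force: [0.7, -0.1, -0.4]
opening: 0.798
finger_force: 0.0
```

```bash
cat >> h.py <<'E'
def got(tip,a,ty,L=.060):
    "tool tilted ty deg about its own y; point L ahead of the TCP to go to tip"
    p,q=pose(); T=R.from_euler('z',a,degrees=True)*R.from_euler('x',180,degrees=True)*R.from_euler('y',ty,degrees=True)
    t=np.array(tip)-T.apply([0,0,L])
    print("rotvec",np.round((q.inv()*T).as_rotvec(degrees=True),2),"shift mm",np.round(T.inv().apply(t-p)*1e3,1),"tcp",t.round(4),"pos",p.round(4),"q",np.round(r.get_state()["q"],3))
E
python3 -c "
from h import *
got([.428,-.0725,.0145],0,-6)"
```

```text
rotvec [-0.25  0.15  0.  ] shift mm [ 4.6 -1.3 47.1] tcp [ 0.4343 -0.0725  0.0742] pos [ 0.4346 -0.0738  0.1215] q [ 0.341  0.869 -0.457  2.151  0.893  0.444 -2.418]
```

Request:
play_rows(translation=[[0.001, -0.0003, 0.009], [0.001, -0.0003, 0.009], [0.001, -0.0003, 0.009], [0.001, -0.0002, 0.009], [0.0006, -0.0002, 0.007], [0, 0, 0.0035], [0, 0, 0], [0, 0, 0]], delta_rot=[[-0.25, 0.15, 0], [0, 0, 0], [0, 0, 0], [0, 0, 0], [0, 0, 0], [0, 0, 0], [0, 0, 0], [0, 0, 0]], grip=[0.6, 0.6, 0.6, 0.6, 0.6, 0.6, 0.6, 0.6])

```text
clock: 19.02
tool_pos: [0.4347, -0.0724, 0.0748]
eef_rot: [0.999, 0.0, -0.052, -0.0]
contact_force: [-1.2, -0.4, -0.3]
opening: 0.801
finger_force: 0.0
```

```bash
python3 -c "
from h import *
got([.428,-.0725,.0145],0,-6)"
```

```text
rotvec [-0.   -0.02  0.04] shift mm [-0.3  0.1  0.7] tcp [ 0.4343 -0.0725  0.0742] pos [ 0.4347 -0.0724  0.0748] q [ 0.253  0.949 -0.319  2.162  1.026  0.309 -2.54 ]
```

Request:
play_rows(translation=[[0, 0, 0], [0, 0, 0], [0, 0, 0], [0, 0, 0], [0, 0, 0], [0, 0, -0.01], [0, 0, -0.02], [0, 0, -0.02], [0, 0, 0]], delta_rot=[[0, 0, 0], [0, 0, 0], [0, 0, 0], [0, 0, 0], [0, 0, 0], [0, 0, 0], [0, 0, 0], [0, 0, 0], [0, 0, 0]], grip=[-1, -1, -1, -1, -1, -1, -1, -1, -1])

```text
clock: 20.15
tool_pos: [0.4405, -0.0725, 0.1256]
eef_rot: [0.999, 0.0, -0.051, -0.0]
contact_force: [0.2, -0.2, -0.2]
opening: 0.457
finger_force: 15.0
```

```bash
python3 -c "
from h import *
got([.608,.262,.09],0,-6)
got([.608,.262,.0185],0,-6)"
```

```text
rotvec [-0.03 -0.16  0.01] shift mm [ 170.3 -334.5  -42.1] tcp [0.6143 0.262  0.1497] pos [ 0.4405 -0.0725  0.1256] q [ 0.343  0.863 -0.469  2.137  0.882  0.462 -2.411]
rotvec [-0.03 -0.16  0.01] shift mm [ 177.7 -334.5   29. ] tcp [0.6143 0.262  0.0782] pos [ 0.4405 -0.0725  0.1256] q [ 0.343  0.863 -0.469  2.137  0.882  0.462 -2.411]
```

Request:
play_rows(translation=[[0, 0, -0.02], [0.005, -0.01, -0.02], [0.014, -0.026, 0], [0.014, -0.027, 0], [0.014, -0.027, 0], [0.014, -0.027, 0], [0.014, -0.027, 0], [0.014, -0.027, 0], [0.014, -0.027, 0], [0.014, -0.027, 0], [0, 0, 0]], delta_rot=[[0, 0, 0], [0, 0, 0], [0, 0, 0], [0, 0, 0], [0, 0, 0], [0, 0, 0], [0, 0, 0], [0, 0, 0], [0, 0, 0], [0, 0, 0], [0, 0, 0]], grip=[-1, -1, -1, -1, -1, -1, -1, -1, -1, -1, -1])

```text
clock: 21.52
tool_pos: [0.5602, 0.1555, 0.1513]
eef_rot: [0.999, 0.002, -0.052, -0.001]
contact_force: [0.1, -0.4, -0.6]
opening: 0.458
finger_force: 15.0
```

```bash
python3 -c "
from h import *
got([.608,.262,.05],0,-6)
got([.608,.262,.0185],0,-6)"
```

```text
rotvec [-0.11 -0.01  0.23] shift mm [  58.1 -106.5   35.7] tcp [0.6143 0.262  0.1097] pos [0.5602 0.1555 0.1513] q [-0.003  0.938 -0.608  1.72   0.632  0.793 -2.481]
rotvec [-0.11 -0.01  0.23] shift mm [  61.4 -106.5   67.1] tcp [0.6143 0.262  0.0782] pos [0.5602 0.1555 0.1513] q [-0.003  0.938 -0.608  1.72   0.632  0.793 -2.481]
```

Request:
play_rows(translation=[[0.0116, -0.0213, 0], [0.0116, -0.0213, 0], [0.0116, -0.0213, 0.005], [0.0116, -0.0213, 0.01], [0.0117, -0.0213, 0.01], [0.0005, 0, 0.0107], [0.001, 0, 0.01], [0, 0, 0], [0, 0, 0]], delta_rot=[[0, 0, 0], [0, 0, 0], [0, 0, 0], [0, 0, 0], [0, 0, 0], [0, 0, 0], [0, 0, 0], [0, 0, 0], [0, 0, 0]], grip=[-1, -1, -1, -1, -1, -1, -1, -1, -1])

```text
clock: 22.65
tool_pos: [0.6147, 0.2584, 0.1006]
eef_rot: [0.999, -0.0, -0.052, 0.0]
contact_force: [0.7, 0.6, -0.8]
opening: 0.46
finger_force: 15.0
```

```bash
python3 -c "
from h import *
got([.608,.262,.0185],0,-6)
im=r.snapshot('side');cv2.imwrite('pics/s3.png',cv2.resize(im[100:220,220:380],None,fx=4,fy=4,interpolation=cv2.INTER_CUBIC))"
```

```text
rotvec [ 0.02 -0.01 -0.01] shift mm [ 1.9 -3.6 22.3] tcp [0.6143 0.262  0.0782] pos [0.6147 0.2584 0.1006] q [-0.166  1.09  -0.589  1.447  0.617  0.889 -2.506]
```

View pics/s3.png

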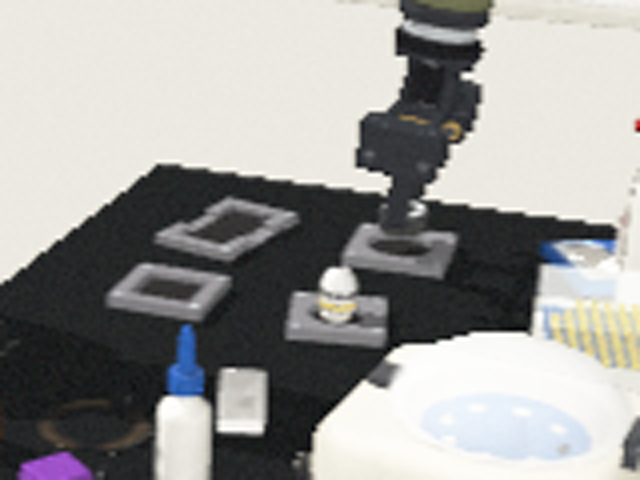

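The ring hangs over the large round recess at (402,243) and the objective stands in its own at (338,295). Lowering the ring.

Request:
play_rows(translation=[[0.0006, -0.0012, 0.007], [0.0006, -0.0012, 0.007], [0.0006, -0.0012, 0.004], [0, 0, 0.002], [0, 0, 0.001], [0, 0, 0]], delta_rot=[[0, 0, 0], [0, 0, 0], [0, 0, 0], [0, 0, 0], [0, 0, 0], [0, 0, 0]], grip=[-1, -1, -1, -1, -1, -1])

```text
clock: 23.45
tool_pos: [0.6142, 0.2628, 0.0793]
eef_rot: [0.999, 0.0, -0.052, -0.0]
contact_force: [-0.7, -0.2, -0.9]
opening: 0.46
finger_force: 15.0
```

Request:
play_rows(translation=[[0, 0, 0.0008], [0, 0, 0.0006], [0, 0, 0]], delta_rot=[[0, 0, 0], [0, 0, 0], [0, 0, 0]], grip=[-1, -1, -1])

```text
clock: 23.82
tool_pos: [0.6143, 0.2629, 0.0788]
eef_rot: [0.999, 0.0, -0.052, -0.0]
contact_force: [-1.8, -0.6, 4.3]
opening: 0.461
finger_force: 15.0
```

Request:
play_rows(translation=[[0, 0, 0], [0, 0, 0], [0, 0, 0], [0, 0, 0], [0, 0, -0.03], [0, 0, -0.04], [0, 0, -0.04], [0, 0, -0.03], [0, 0, -0.02], [0, 0, -0.02], [0, 0, -0.02], [0, 0, 0], [0, 0, 0], [0, 0, 0]], delta_rot=[[0, 0, 0], [0, 0, 0], [0, 0, 0], [0, 0, 0], [0, 0, 0], [0, 3, 0], [0, 3, 0], [0, 0, -8.8], [0, 0, -8.8], [0, 0, -8.8], [0, 0, -8.8], [0, 0, -8.8], [0, 0, -9], [0, 0, 0]], grip=[0.7, 0.7, 0.7, 0.7, 0.7, 0.7, 0.7, 0.7, 0.7, 0.7, 0.7, 0.7, 0.7, 0.7])

```text
clock: 25.58
tool_pos: [0.6234, 0.2627, 0.2772]
eef_rot: [0.895, 0.446, -0.0, -0.0]
contact_force: [-1.2, -0.2, -0.9]
opening: 0.849
finger_force: 0.0
```

```bash
python3 -c "
from h import *
c=cal('wrist');r.snapshot('wrist');fit('wrist','ring',c)
print(np.round(r.get_state()['q'],2))
go([.564,-.3465,.2],53)
go([.5,-.3,.27],53)"
```

```text
wrist
   ring
   ([0.6069, 0.2617], np.float64(13.3), 'IoU', np.float64(0.961), 'conf', 0.98)
[-0.06  0.91 -0.87  1.4   0.72  1.16 -1.67]
rotvec(deg) [-0.01  0.01 -0.12] shift mm [-522.3  319.2   77.3] yaw 52.88 pos [0.6234 0.2628 0.2773]
rotvec(deg) [-0.01  0.01 -0.12] shift mm [-523.7  240.1    7.3] yaw 52.88 pos [0.6234 0.2628 0.2773]
```

Request:
play_rows(translation=[[-0.02, 0.012, 0], [-0.033, 0.02, 0], [-0.033, 0.02, 0], [-0.033, 0.02, 0], [-0.033, 0.02, 0], [-0.033, 0.02, 0], [-0.033, 0.02, 0], [-0.033, 0.02, 0], [-0.033, 0.02, 0], [-0.033, 0.02, 0], [-0.033, 0.02, 0.007], [-0.033, 0.02, 0.01], [-0.033, 0.02, 0.01], [-0.033, 0.02, 0.01], [-0.033, 0.02, 0.01], [-0.033, 0.02, 0.01], [-0.007, 0.007, 0.01], [0, 0, 0], [0, 0, 0]], delta_rot=[[0, 0, 0], [0, 0, 0], [0, 0, 0], [0, 0, 0], [0, 0, 0], [0, 0, 0], [0, 0, 0], [0, 0, 0], [0, 0, 0], [0, 0, 0], [0, 0, 0], [0, 0, 0], [0, 0, 0], [0, 0, 0], [0, 0, 0], [0, 0, 0], [0, 0, 0], [0, 0, 0], [0, 0, 0]], grip=[0.7, 0.7, 0.7, 0.7, 0.7, 0.7, 0.7, 0.7, 0.7, 0.7, 0.7, 0.7, 0.7, 0.7, 0.7, 0.7, 0.7, 0.7, 0.7])

```text
clock: 28.05
tool_pos: [0.5654, -0.3436, 0.211]
eef_rot: [0.894, 0.448, 0.001, -0.0]
contact_force: [0.0, -0.2, 0.3]
opening: 0.848
finger_force: 0.0
```

```bash
python3 -c "
from h import *
c=cal('wrist');cv2.imwrite('pics/w5.png',r.snapshot('wrist'));fit('wrist','glass_box',c,(.564,-.347))
fit('wrist','mailer',c)
print(np.round(r.get_state()['q'],2))
go([.5635,-.347,.0725],53)"
```

```text
wrist
   glass_box
   ([0.5637, -0.3472], np.float64(57.2), 'IoU', np.float64(0.894), 'conf', 0.94)
wrist
   mailer
[ 0.91  0.99 -0.9   1.5   0.84  1.07 -0.83]
rotvec(deg) [ 0.04 -0.05  0.17] shift mm [-3.000e+00  1.000e-01  1.386e+02] yaw 53.17 pos [ 0.5652 -0.3445  0.2111]
```

View pics/w5.png

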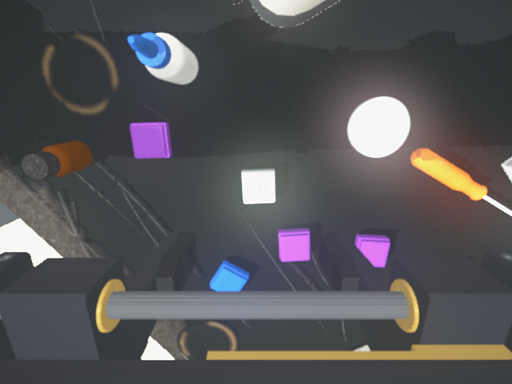

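The pale glass box is at (258,186), turned about 3° from the tool. The nearest purple look-alike, at (294,245), is clear of the fingers.

Request:
play_rows(translation=[[-0.0015, 0, 0.02], [-0.0015, 0, 0.03], [0, 0, 0.03], [0, 0, 0.025], [0, 0, 0.02], [0, 0, 0.01], [0, 0, 0.0035], [0, 0, 0], [0, 0, 0], [0, 0, 0], [0, 0, 0], [0, 0, 0], [0, 0, 0], [0, 0, 0]], delta_rot=[[0, 0, 0], [0, 0, -2.5], [0, 0, 0], [0, 0, 0], [0, 0, 0], [0, 0, 0], [0, 0, 0], [0, 0, 0], [0, 0, 0], [0, 0, 0], [0, 0, 0], [0, 0, 0], [0, 0, 0], [0, 0, 0]], grip=[0.7, 0.7, 0.7, 0.7, 0.7, 0.7, 0.7, 0.7, -1, -1, -1, -1, -1, -1])

```text
clock: 29.95
tool_pos: [0.5628, -0.3485, 0.072]
eef_rot: [0.885, 0.466, 0.0, 0.0]
contact_force: [-0.8, -0.5, 0.8]
opening: 0.408
finger_force: 15.0
```

The gripper can't stand vertical over the square holder because joint 6 would pass its range. I'll regrip the box here with the tool tilted 6° about its closing axis, so the box stays flat in both places.

Request:
play_rows(translation=[[0, 0, 0], [0, 0, 0], [0, 0, -0.001], [0.003, 0, 0], [0.0033, 0, 0], [0, 0, 0], [0, 0, 0]], delta_rot=[[0, 0, 0], [0, 0, 0], [0, 0, 0], [0, -3, 0], [0, -3, 0], [0, 0, 0], [0, 0, 0]], grip=[0.3, 0.3, 0.3, 0.3, 0.3, 0.3, 0.3])

```text
clock: 30.82
tool_pos: [0.566, -0.3437, 0.0726]
eef_rot: [0.884, 0.465, -0.046, 0.024]
contact_force: [-0.0, -0.2, -0.7]
opening: 0.653
finger_force: 0.0
```

```bash
python3 -c "
from h import *
got([.563,-.348,.0145],55.5,-6)"
```

```text
rotvec [-0.   -0.01  0.02] shift mm [ 0.9 -0.1 -1.6] tcp [ 0.5666 -0.3428  0.0742] pos [ 0.566  -0.3437  0.0726] q [ 0.8    1.149 -0.74   1.54   1.039  0.933 -0.966]
```

Request:
play_rows(translation=[[0.001, 0, 0], [0, 0, 0], [0, 0, 0], [0, 0, 0], [0, 0, -0.01], [0, 0, -0.03], [0, 0, -0.05], [0, 0, -0.05], [0, 0, -0.01], [0, 0, 0]], delta_rot=[[0, 0, 0], [0, 0, 0], [0, 0, 0], [0, 0, 0], [0, 0, 0], [0, 0, 0], [0, 0, 0], [0, 0, 0], [0, 0, 0], [0, 0, 0]], grip=[-1, -1, -1, -1, -1, -1, -1, -1, -1, -1])

```text
clock: 32.08
tool_pos: [0.5758, -0.3296, 0.2225]
eef_rot: [0.884, 0.465, -0.046, 0.025]
contact_force: [-0.9, -1.2, -1.7]
opening: 0.412
finger_force: 15.0
```

```bash
python3 -c "
from h import *
got([.454,.087,.16],1.3,-6)
s=r.get_state();print(s['opening'],s['finger_force'])
p,q=pose();print(q.inv().apply([0,0,1]))"
```

```text
rotvec [ 5.730e+00 -2.000e-02  5.395e+01] shift mm [-105.1 -419.2   13.9] tcp [0.4603 0.0871 0.2197] pos [ 0.5758 -0.3296  0.2225] q [ 0.816  0.961 -0.845  1.485  0.863  1.132 -0.851]
0.41216986487642787 14.999895840883255
[-0.10471812  0.00109804 -0.99450134]
```

Request:
play_rows(translation=[[0, 0, 0], [0, 0, 0], [0, 0, 0], [0, 0, 0], [0, 0, 0], [0, 0, 0], [-0.005, -0.02, 0], [-0.0083, -0.0333, 0.001], [-0.0083, -0.0333, 0.001], [-0.0083, -0.0333, 0.001], [-0.0083, -0.0333, 0.001], [-0.0083, -0.0333, 0.001], [-0.0083, -0.0333, 0.001], [-0.0083, -0.0333, 0.001], [-0.0083, -0.0333, 0.001], [-0.0083, -0.0333, 0.001], [-0.0083, -0.0333, 0.001], [-0.0083, -0.0333, 0.001], [-0.0083, -0.0333, 0.001], [0, 0, 0]], delta_rot=[[0.955, 0, 8.99], [0.955, 0, 8.99], [0.955, 0, 8.99], [0.955, 0, 8.99], [0.955, 0, 8.99], [0.955, 0, 8.99], [0, 0, 0], [0, 0, 0], [0, 0, 0], [0, 0, 0], [0, 0, 0], [0, 0, 0], [0, 0, 0], [0, 0, 0], [0, 0, 0], [0, 0, 0], [0, 0, 0], [0, 0, 0], [0, 0, 0], [0, 0, 0]], grip=[-1, -1, -1, -1, -1, -1, -1, -1, -1, -1, -1, -1, -1, -1, -1, -1, -1, -1, -1, -1])

```text
clock: 34.58
tool_pos: [0.4595, 0.0898, 0.2203]
eef_rot: [0.998, 0.014, -0.054, -0.0]
contact_force: [0.0, -0.6, 0.4]
opening: 0.406
finger_force: 15.0
```

```bash
python3 -c "
from h import *
got([.454,.087,.06],1.3,-6)"
```

```text
rotvec [-0.09  0.18  0.3 ] shift mm [ 11.2   2.6 100. ] tcp [0.4603 0.0871 0.1197] pos [0.4595 0.0898 0.2203] q [ 0.125  0.73  -0.658  2.016  0.6    0.71  -2.461]
```

Request:
play_rows(translation=[[0.0014, 0.0004, 0.0125], [0.0014, 0.0004, 0.0125], [0.0014, 0.0004, 0.0125], [0.0014, 0.0004, 0.0125], [0.0014, 0.0004, 0.0125], [0.0014, 0.0003, 0.0125], [0.0014, 0.0003, 0.0125], [0.0014, 0, 0.0125], [0, 0, 0]], delta_rot=[[0, 0, 0.3], [0, 0, 0], [0, 0, 0], [0, 0, 0], [0, 0, 0], [0, 0, 0], [0, 0, 0], [0, 0, 0], [0, 0, 0]], grip=[-1, -1, -1, -1, -1, -1, -1, -1, -1])

```text
clock: 35.7
tool_pos: [0.4612, 0.085, 0.1198]
eef_rot: [0.999, 0.009, -0.053, 0.001]
contact_force: [-0.3, -0.1, 0.5]
opening: 0.403
finger_force: 15.0
```

```bash
python3 -c "
from h import *
got([.454,.087,.0175],1.3,-6)
im=r.snapshot('side');cv2.imwrite('pics/s4.png',cv2.resize(im[100:220,220:380],None,fx=4,fy=4,interpolation=cv2.INTER_CUBIC))"
```

```text
rotvec [-0.01  0.11 -0.28] shift mm [ 3.5 -2.2 42.5] tcp [0.4603 0.0871 0.0772] pos [0.4612 0.085  0.1198] q [ 0.011  0.884 -0.458  2.07   0.766  0.469 -2.59 ]
```

View pics/s4.png

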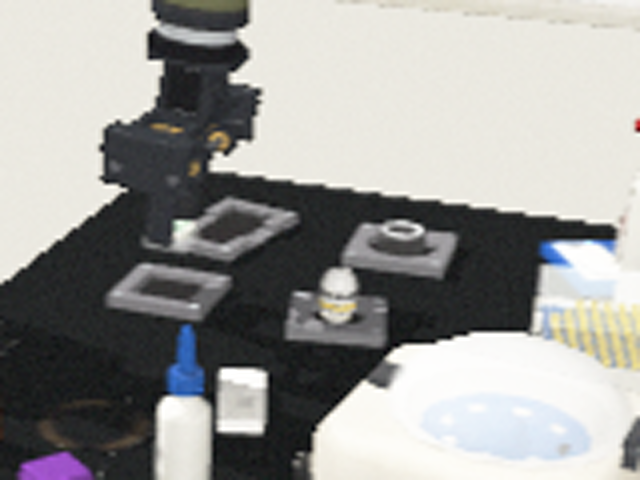

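The box hangs over the square holder at (175,235), and the ring sits in its recess at (403,235). Joint 7 is near its limit, so I'll allow a few degrees of yaw, which the recess has room for.

Request:
play_rows(translation=[[0.0008, -0.0005, 0.006], [0.0008, -0.0005, 0.006], [0.0008, -0.0005, 0.006], [0.0008, -0.0005, 0.006], [0.0006, -0.0002, 0.004], [0, 0, 0]], delta_rot=[[-0.16, 0, -1.5], [-0.16, 0, -1.5], [0, 0, 0], [0, 0, 0], [0, 0, 0], [0, 0, 0]], grip=[-1, -1, -1, -1, -1, -1])

```text
clock: 36.5
tool_pos: [0.4622, 0.0873, 0.0921]
eef_rot: [0.998, 0.035, -0.053, 0.002]
contact_force: [-0.6, -0.3, -0.2]
opening: 0.402
finger_force: 15.0
```

```bash
python3 -c "
from h import *
got([.454,.087,.0175],1.3,-6)"
```

```text
rotvec [0.28 0.05 2.71] shift mm [-0.4  0.1 15. ] tcp [0.4603 0.0871 0.0772] pos [0.4622 0.0873 0.0921] q [-0.03   0.931 -0.402  2.071  0.82   0.41  -2.589]
```

Request:
play_rows(translation=[[0, 0, 0.006], [0, 0, 0.004], [0, 0, 0.003], [0, 0, 0.0015], [0, 0, 0.001], [0, 0, 0]], delta_rot=[[0, 0, 0], [0, 0, 0], [0, 0, 0], [0, 0, 0], [0, 0, 0], [0, 0, 0]], grip=[-1, -1, -1, -1, -1, -1])

```text
clock: 37.25
tool_pos: [0.4607, 0.0872, 0.0769]
eef_rot: [0.998, 0.035, -0.053, 0.002]
contact_force: [-0.2, -0.9, 0.1]
opening: 0.402
finger_force: 15.0
```

Request:
play_rows(translation=[[0, 0, 0.0008], [0, 0, 0.0006], [0, 0, 0]], delta_rot=[[0.15, 0, 1.4], [0.05, 0, 0.6], [0, 0, 0]], grip=[-1, -1, -1])

```text
clock: 37.62
tool_pos: [0.4607, 0.0872, 0.0764]
eef_rot: [0.998, 0.017, -0.052, 0.001]
contact_force: [-0.9, -0.8, 8.2]
opening: 0.402
finger_force: 15.0
```

Request:
play_rows(translation=[[0, 0, 0], [0, 0, 0], [0, 0, 0], [0, 0, -0.02], [0, 0, -0.03], [0, 0, -0.03], [0, 0, -0.03], [0, 0, -0.03], [0, 0, -0.03], [0, 0, -0.02], [0, 0, 0], [0, 0, 0], [0, 0, 0], [0, 0, 0], [0, 0, 0], [0, 0, 0], [0, 0, 0]], delta_rot=[[0, 0, 0], [0, 0, 0], [0, 0, 0], [0, 0, 0], [0, 3, 0], [0, 3, 0], [0, 0, -10], [0, 0, -10], [0, 0, -10], [0, 0, -10], [0, 0, -10], [0, 0, -10], [0, 0, -10], [0, 0, -10], [0, 0, -10], [0, 0, -10], [0, 0, -4.5]], grip=[0.4, 0.4, 0.4, 0.4, 0.4, 0.4, 0.4, 0.4, 0.4, 0.4, 0.4, 0.4, 0.4, 0.4, 0.4, 0.4, 0.4])

```text
clock: 39.75
tool_pos: [0.4672, 0.0871, 0.2649]
eef_rot: [0.597, 0.802, -0.0, -0.001]
contact_force: [0.2, -0.4, -0.9]
opening: 0.7
finger_force: 0.0
```

```bash
python3 -c "
from h import *
c=cal('wrist');r.snapshot('wrist')
for t in ['glass_box','holder_square','mailer']: fit('wrist',t,c)
print(np.round(r.get_state()['q'],2))
go([.53,-.08,.27],107)"
```

```text
wrist
   glass_box
   ([0.455, 0.0865], np.float64(2.5), 'IoU', np.float64(0.916), 'conf', 0.62)
wrist
   holder_square
   ([0.454, 0.0858], np.float64(91.3), 'IoU', np.float64(0.965), 'conf', 0.81)
wrist
   mailer
   ([0.5837, -0.2313], np.float64(202.0), 'IoU', np.float64(0.08), 'conf', 0.66)
   ([0.5761, -0.0811], np.float64(20.2), 'IoU', np.float64(0.412), 'conf', 0.59)
[ 0.36  0.77 -1.09  2.02  0.88  0.93 -0.94]
rotvec(deg) [-0.05 -0.02 -0.59] shift mm [-178.2   11.    -4.9] yaw 106.41 pos [0.4673 0.0872 0.2651]
```

Request:
play_rows(translation=[[-0.0272, 0.0075, 0.002], [-0.0273, 0.0075, 0.002], [-0.0273, 0.0075, 0.002], [-0.0273, 0.0075, 0.002], [-0.0273, 0.0075, 0.002], [-0.0273, 0.0075, 0.002], [-0.0273, 0.0075, 0.002], [0, 0, 0], [0, 0, 0]], delta_rot=[[0, 0, 0], [0, 0, 0], [0, 0, 0], [0, 0, 0], [0, 0, 0], [0, 0, 0], [0, 0, 0], [0, 0, 0], [0, 0, 0]], grip=[0.4, 0.4, 0.4, 0.4, 0.4, 0.4, 0.4, 0.4, 0.4])

```text
clock: 41.08
tool_pos: [0.5715, -0.0797, 0.2513]
eef_rot: [0.598, 0.802, 0.0, -0.001]
contact_force: [-0.3, -0.2, 0.6]
opening: 0.704
finger_force: 0.0
```

```bash
python3 -c "
from h import *
c=cal('wrist');im=r.snapshot('wrist');fit('wrist','mailer',c)
p,q=pose();T=R.from_euler('z',107,degrees=True)*R.from_euler('x',180,degrees=True)
for L,w in ((.1235/2,.009),(.0935,.0375)):
  P=np.array([.573,-.081,.067])+T.apply([[w,L,0],[-w,L,0],[-w,-L,0],[w,-L,0]])
  cv2.polylines(im,[proj(c,P).round().astype(np.int32)],True,(0,255,255))
cv2.imwrite('pics/w6.png',im)
go([.5733,-.0815,.0665],107)"
```

```text
wrist
   mailer
   ([0.5741, -0.0826], np.float64(16.7), 'IoU', np.float64(0.926), 'conf', 0.68)
rotvec(deg) [-0.01 -0.04 -0.37] shift mm [ -2.5   1.1 185. ] yaw 106.63 pos [ 0.5716 -0.0794  0.2515]
```

View pics/w6.png

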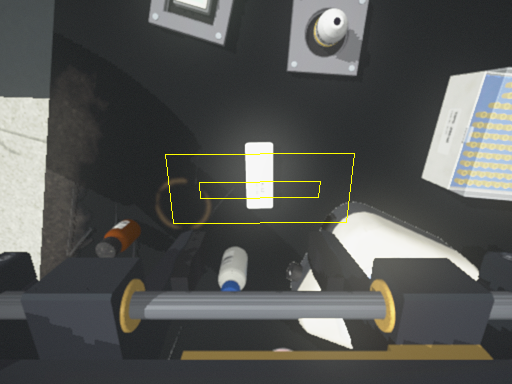

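The mailer is at (259,175). The drawn gripper body (yellow) reaches into the tub's corner at about (340,210), so I need that corner's height.

```bash
python3 -c "
from h import *
w=cal('wrist');s=cal('side');im=cv2.imread('pics/side0.png')
cs=[(0,0,255),(0,165,255),(0,255,255),(0,255,0),(255,255,0)]
for uv in ((338,210),(365,203),(325,225),(293,270)):
  for z,k in zip((.0,.03,.06,.09,.12),cs):
    P=ray(w,[uv],z)[0];u=proj(s,P)[0];print(uv,z,P.round(3),((u-[240,150])*6).round())
im=cv2.resize(im[150:250,240:370],None,fx=6,fy=6,interpolation=cv2.INTER_CUBIC)
for uv in ((338,210),(365,203),(325,225),(293,270)):
  for z,k in zip((.0,.03,.06,.09,.12),cs):
    u=(proj(s,ray(w,[uv],z))[0]-[240,150]+.5)*6;cv2.circle(im,tuple(int(v) for v in u),4,k,-1)
cv2.imwrite('pics/s5.png',im)"
```

```text
(338, 210) 0.0 [ 0.688 -0.098  0.   ] [462. 370.]
(338, 210) 0.03 [ 0.675 -0.089  0.03 ] [445. 298.]
(338, 210) 0.06 [ 0.663 -0.081  0.06 ] [428. 226.]
(338, 210) 0.09 [ 0.65  -0.072  0.09 ] [410. 153.]
(338, 210) 0.12 [ 0.637 -0.063  0.12 ] [393.  80.]
(365, 203) 0.0 [ 0.718 -0.079  0.   ] [538. 365.]
(365, 203) 0.03 [ 0.703 -0.072  0.03 ] [514. 293.]
(365, 203) 0.06 [ 0.688 -0.065  0.06 ] [490. 221.]
(365, 203) 0.09 [ 0.672 -0.058  0.09 ] [466. 150.]
(365, 203) 0.12 [ 0.657 -0.051  0.12 ] [442.  77.]
(325, 225) 0.0 [ 0.679 -0.123  0.   ] [430. 392.]
(325, 225) 0.03 [ 0.667 -0.112  0.03 ] [415. 316.]
(325, 225) 0.06 [ 0.656 -0.101  0.06 ] [400. 241.]
(325, 225) 0.09 [ 0.644 -0.091  0.09 ] [386. 166.]
(325, 225) 0.12 [ 0.632 -0.08   0.12 ] [371.  90.]
(293, 270) 0.0 [ 0.661 -0.203  0.   ] [339. 469.]
(293, 270) 0.03 [ 0.651 -0.185  0.03 ] [332. 381.]
(293, 270) 0.06 [ 0.64  -0.166  0.06 ] [326. 295.]
(293, 270) 0.09 [ 0.63  -0.148  0.09 ] [319. 210.]
(293, 270) 0.12 [ 0.62 -0.13  0.12] [312. 126.]
```

View pics/s5.png

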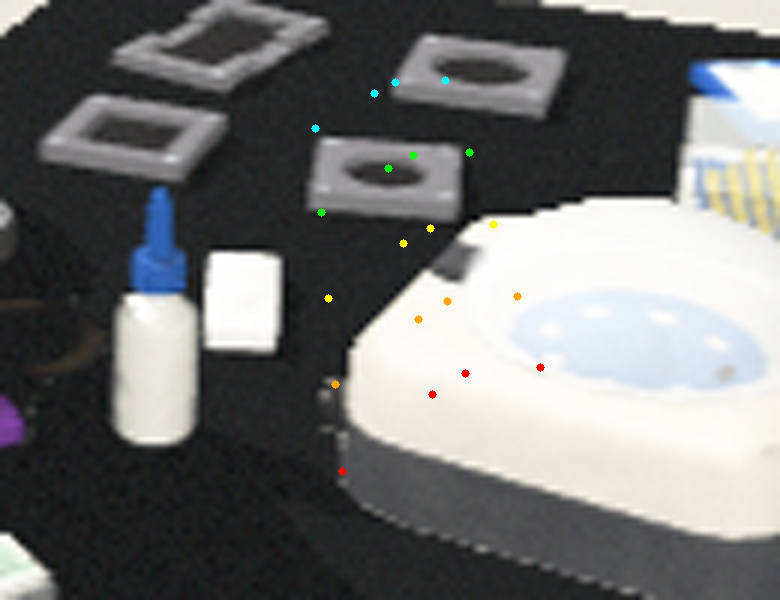

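The corner's rays meet the tub at z of about 0.05–0.06 m, below the gripper body (0.068). I'll grip slightly off centre, away from the tub, and watch the force.

Request:
play_rows(translation=[[0.0024, -0.0023, 0.02], [0.0024, -0.0023, 0.03], [0, 0, 0.03], [0, 0, 0.03], [0, 0, 0.03], [0, 0, 0.02], [0, 0, 0.01], [0, 0, 0.008], [0, 0, 0.0055], [0, 0, 0], [0, 0, 0]], delta_rot=[[0, 0, -0.3], [0, 0, 0], [0, 0, 0], [0, 0, 0], [0, 0, 0], [0, 0, 0], [0, 0, 0], [0, 0, 0], [0, 0, 0], [0, 0, 0], [0, 0, 0]], grip=[0.4, 0.4, 0.4, 0.4, 0.4, 0.4, 0.4, 0.4, 0.4, 0.4, 0.4])

```text
clock: 42.55
tool_pos: [0.5665, -0.0775, 0.0681]
eef_rot: [0.596, 0.803, 0.0, 0.0]
contact_force: [0.1, -0.2, -0.0]
opening: 0.7
finger_force: 0.0
```

Request:
play_rows(translation=[[0, 0, 0], [0, 0, 0], [0, 0, 0], [0, 0, 0], [0, 0, 0], [0, 0, 0], [0, 0, -0.01], [0, 0, -0.03], [0, 0, -0.05], [0, 0, -0.05], [0, 0, 0]], delta_rot=[[0, 0, 0], [0, 0, 0], [0, 0, 0], [0, 0, 0], [0, 0, 0], [0, 0, 0], [0, 0, 0], [0, 0, 0], [0, 0, 0], [0, 0, 0], [0, 0, 0]], grip=[-1, -1, -1, -1, -1, -1, -1, -1, -1, -1, -1], squeeze=12)

```text
clock: 43.92
tool_pos: [0.568, -0.0766, 0.2119]
eef_rot: [0.596, 0.803, 0.002, 0.002]
contact_force: [0.0, 0.0, -1.1]
opening: 0.372
finger_force: 12.0
```

```bash
python3 -c "
from h import *
c=cal('wrist');im=r.snapshot('wrist');cv2.imwrite('pics/w7.png',im)
s=r.get_state();print(s['opening'],s['finger_force'],np.round(s['q'],2))
DIM['mailer']=('b',.033,.083,.011)
go([.46,.24,.2],77.6)"
```

```text
0.3714072131872667 11.997914761304855 [ 0.6   0.95 -1.03  1.79  0.97  1.   -0.54]
rotvec(deg) [1.500e-01 2.000e-02 2.921e+01] shift mm [ 287.1 -172.4    9.5] yaw 106.81 pos [ 0.5668 -0.0774  0.2095]
```

View pics/w7.png

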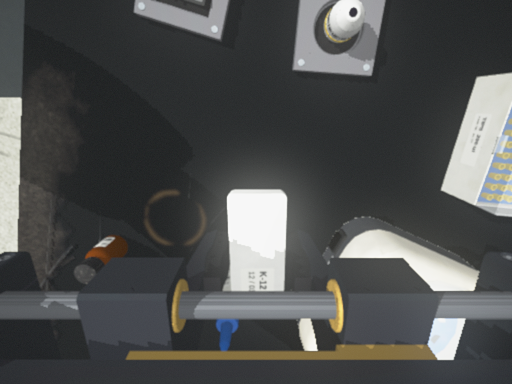

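The mailer is held straight, with its front edge at (257,191). Now to the oblong holder.

```bash
python3 -c "
from h import *
c=cal('wrist');p,q=pose()
T=q.apply([[.0345,0,.057],[.0345,.0165,.057]]);print(proj(c,p+T).round(1))
go([.4505,.2568,.15],77.7)"
```

```text
[[259.  195.5]
 [289.3 195.5]]
rotvec(deg) [1.500e-01 2.000e-02 2.911e+01] shift mm [ 301.8 -184.8   59.5] yaw 106.81 pos [ 0.5668 -0.0774  0.2095]
```

Request:
play_rows(translation=[[0, 0, 0], [0, 0, 0], [0, 0, 0], [0.018, -0.011, 0], [0.029, -0.0174, 0], [0.029, -0.0174, 0], [0.029, -0.0174, 0], [0.029, -0.0174, 0], [0.029, -0.0174, 0], [0.029, -0.0174, 0], [0.029, -0.0174, 0], [0.029, -0.0174, 0], [0.029, -0.0174, 0], [0.02, -0.015, 0], [0, 0, 0], [0, 0, 0]], delta_rot=[[0, 0, 9.7], [0, 0, 9.7], [0, 0, 9.7], [0, 0, 0], [0, 0, 0], [0, 0, 0], [0, 0, 0], [0, 0, 0], [0, 0, 0], [0, 0, 0], [0, 0, 0], [0, 0, 0], [0, 0, 0], [0, 0, 0], [0, 0, 0], [0, 0, 0]], grip=[-1, -1, -1, -1, -1, -1, -1, -1, -1, -1, -1, -1, -1, -1, -1, -1])

```text
clock: 45.98
tool_pos: [0.4516, 0.2518, 0.2068]
eef_rot: [0.779, 0.627, -0.001, 0.0]
contact_force: [0.7, 0.7, -0.5]
opening: 0.376
finger_force: 12.0
```

```bash
python3 -c "
from h import *
go([.4505,.2568,.09],77.7);s=r.get_state();print(s['opening'],np.round(s['q'],2))"
```

```text
rotvec(deg) [-0.06  0.16 -0.05] shift mm [  4.6  -2.2 116.8] yaw 77.65 pos [0.4516 0.2518 0.2068]
0.3763986140528364 [-0.09  0.84 -0.88  1.96  0.91  0.81 -1.72]
```

Request:
play_rows(translation=[[0.0011, -0.0007, 0.015], [0.0011, -0.0007, 0.015], [0.0011, -0.0008, 0.015], [0, 0, 0.015], [0, 0, 0.015], [0, 0, 0.015], [0, 0, 0.013], [0, 0, 0.01], [0, 0, 0], [0, 0, 0]], delta_rot=[[0, 0, 0], [0, 0, 0], [0, 0, 0], [0, 0, 0], [0, 0, 0], [0, 0, 0], [0, 0, 0], [0, 0, 0], [0, 0, 0], [0, 0, 0]], grip=[-1, -1, -1, -1, -1, -1, -1, -1, -1, -1])

```text
clock: 47.22
tool_pos: [0.4501, 0.2574, 0.0951]
eef_rot: [0.779, 0.627, 0.0, -0.0]
contact_force: [-0.7, -0.4, 0.5]
opening: 0.371
finger_force: 12.0
```

```bash
python3 -c "
from h import *
go([.4503,.2555,.0721],77.7);print(np.round(r.get_state()['q'],2))
im=r.snapshot('side');a=cv2.resize(im[100:220,220:380],None,fx=4,fy=4,interpolation=cv2.INTER_CUBIC);cv2.imwrite('pics/s6.png',a)"
```

```text
rotvec(deg) [-0.01 -0.04  0.01] shift mm [-1.8  0.6 23. ] yaw 77.71 pos [0.4501 0.2574 0.0951]
[-0.2   1.   -0.71  2.    1.19  0.63 -1.95]
```

View pics/s6.png

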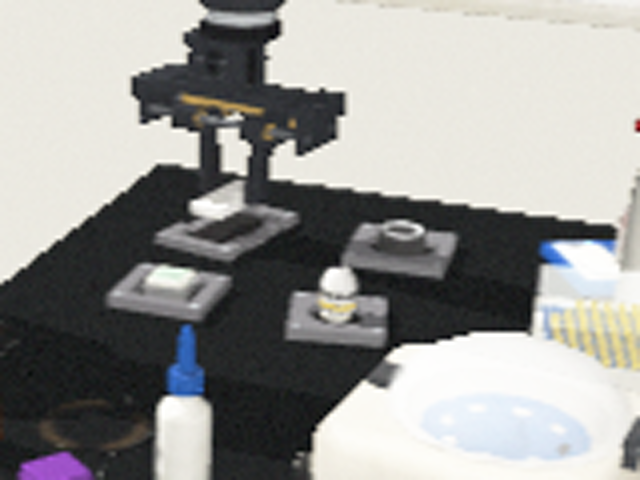

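The mailer hangs over the oblong recess at (220,205), and the other three are seated. Lowering it.

Request:
play_rows(translation=[[-0.0006, 0.0002, 0.008], [-0.0006, 0.0002, 0.006], [-0.0006, 0.0002, 0.004], [0, 0, 0.0025], [0, 0, 0.0015], [0, 0, 0.001], [0, 0, 0]], delta_rot=[[0, 0, 0], [0, 0, 0], [0, 0, 0], [0, 0, 0], [0, 0, 0], [0, 0, 0], [0, 0, 0]], grip=[-1, -1, -1, -1, -1, -1, -1])

```text
clock: 48.15
tool_pos: [0.4502, 0.2554, 0.0719]
eef_rot: [0.779, 0.627, -0.0, -0.0]
contact_force: [-1.0, 0.6, -0.4]
opening: 0.373
finger_force: 12.0
```

Request:
play_rows(translation=[[0, 0, 0.0006], [0, 0, 0.0006], [0, 0, 0]], delta_rot=[[0, 0, 0], [0, 0, 0], [0, 0, 0]], grip=[-1, -1, -1])

```text
clock: 48.52
tool_pos: [0.4502, 0.2554, 0.0717]
eef_rot: [0.779, 0.627, 0.0, 0.0]
contact_force: [-0.6, -2.5, 10.2]
opening: 0.373
finger_force: 12.0
```

Request:
play_rows(translation=[[0, 0, 0], [0, 0, 0], [0, 0, 0], [0, 0, -0.015], [0, 0, -0.03], [0, 0, -0.05], [0, 0, -0.05], [0, 0, -0.05], [0, 0, 0], [0, 0, 0]], delta_rot=[[0, 0, 0], [0, 0, 0], [0, 0, 0], [0, 0, 0], [0, 0, 0], [0, 0, 0], [0, 0, 0], [0, 0, 0], [0, 0, 0], [0, 0, 0]], grip=[0, 0, 0, 0, 0.2, 0.2, 0.2, 0.2, 0.2, 0.2])

```text
clock: 49.78
tool_pos: [0.4502, 0.2546, 0.265]
eef_rot: [0.779, 0.627, -0.001, 0.0]
contact_force: [-0.4, 0.6, -0.7]
opening: 0.603
finger_force: 0.0
```

```bash
python3 -c "
from h import *
c=cal('wrist');w=r.snapshot('wrist')
fit('wrist','mailer',c);fit('wrist','holder_oblong',c)
im=r.snapshot('side');a=cv2.resize(im[130:230,180:340],None,fx=5,fy=5,interpolation=cv2.INTER_CUBIC);cv2.imwrite('pics/s7.png',a);cv2.imwrite('pics/w8.png',w)
s=r.get_state();print(s['tool_pos'],s['opening'])"
```

```text
wrist
   mailer
   ([0.4474, 0.2468], np.float64(-11.4), 'IoU', np.float64(0.927), 'conf', 0.59)
   ([0.6314, 0.2635], np.float64(2.4), 'IoU', np.float64(0.413), 'conf', 0.54)
wrist
   holder_oblong
   ([0.4486, 0.2484], np.float64(-12.2), 'IoU', np.float64(0.974), 'conf', 0.94)
[0.44986675 0.2547838  0.26428178] 0.6016092899560147
```

View pics/s7.png

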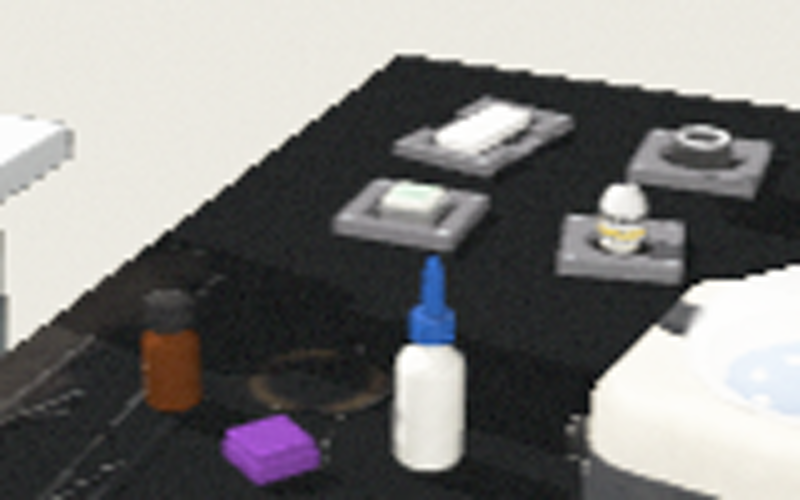

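All four things are seated: mailer (485,128), ring (702,145), box (413,198) and objective (622,220). Both bottles stand where they were, at (172,350) and (430,380).

```bash
python3 -c "
from plant import r
print(r.finish_job())"
```

```text
the job is handed in; nothing more can be done
None
```

The job is handed in at about 50 s of the 109 s allowed: the objective, ring, cover-glass box and mailer are each seated in their own recess, and both bottles stand where they were.

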